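Dial open the locked disc case on the valve bench

ROBOT

A 6-joint arm with a two-finger parallel gripper is mounted at the origin on the work surface. World frame = base frame: x ahead of the robot, y to its left, z up, the work surface at z = 0. Lengths are in mm, angles in rad, forces in N, time in s.
With the tool pointing down it reaches from about 350 to 875 mm from the base axis. Payload 4.2 kg.
Tool frame: the origin (TCP) lies on the centre line of the jaws, within the pads' length; the fingertips stand 11 mm ahead of it and the grasp point (between the pads) lies 8 mm behind it (bot.tcp_to_tips is the distance from the TCP to the fingertips, in mm); z points along the fingers, y is the line along which they close (so a half turn about z gives the same grasp; the last joint's range is limited). The gripper opens to 85 mm and grips with 20 to 120 N. Pads are 22 mm wide; open, the fingers measure 114 mm over their backs; the gripper's body (76 mm by 85 mm) begins 54 mm behind the grasp point. The pads swing forward as they close: fully open they stand 13 mm farther back than shut.
Start: joints at [-1.053, 0.385, 0.008, 0, -1.194, -0.259], TCP at [159.967, -604.16, 242.312] pointing down, gripper open.
Joint ranges: [-3.14, 3.14], [-1.21, 2.06], [-1.07, 1.41], [-3.16, 2.05], [-2.99, -0.16], [-3.1, 3.1]. Speed limits (rad/s): [2.79, 2.79, 3.14, 3.14, 3.14, 3.14].

INTERFACE

Orientations are given as [roll, pitch, yaw] about the fixed x, y, z axes, in that order (R = Rz(yaw) Ry(pitch) Rx(roll)).
In Python, from plant import bot gives the robot as it stands. The module is installed in compiled form; this text tells all that it offers.
- The arm moves only by the shell command python3 -m jog 'ROWS' [FORCE]. ROWS is JSON, a list of rows, each a list of 7 numbers: the shift along the tool's x, y, z in m, then the turn, a rotation vector about the tool's x, y, z in rad, then the finger opening in m, from 0 to 0.0854. In form: [[x, y, z, wx, wy, wz, jaw], ...]. A call has exactly 10 rows; each row is the pose to reach, as a shift and turn from the pose commanded when the call began, along the tool's axes at that moment; what a row does not reach only later rows make up. A row lasts 1/12 s, in which the tool goes at most 41.7 mm and 7.16 degrees, less where a joint would pass 70% of its speed; a pose out of reach is approached as far as the arm can. A call with a gripper value outside its range is refused whole. The fingers move at their own pace and stop on an object; FORCE is the grip in N (left out, the last holds). Time passes only in rows, so rows that repeat a pose let the fingers close, or fill a call up. It gives the time, the measured TCP pose, the force, the opening and the grip force at its end, in the units of the state.
- bot.read_state(): the state, without advancing time (a new reading comes with each control period).
- bot.snapshot(name): name is "scene" or "top" or "wrist"; returns a dict with "frame" (480x640x3 uint8, blue, green, red), "K" (3x3 intrinsics, pixels), "D" ([k1, k2, p1, p2, k3] as OpenCV has them; the pictures are not rectified), "extrinsics" (4x4, takes a point from camera to world coordinates). Camera axes: x right, y up, looking along -z (the intrinsics and any distortion apply to the point x, -y, -z); pixel columns grow to the right and rows downward; lengths in mm; the calibration is good to about 2 mm. A picture is of the moment at which its call begins. There is no depth.
- bot.hand_in(): hands the job in; it is judged then, once.
The state is a dict: "time_s": time; "q": joint angles; "joint_vel": joint speeds; "joint_efforts": joint torques, N m; "ee_pos": TCP position; "ee_rot": TCP orientation; "contact_force": force on the tool from outside, world axes, zero at the start; "moment": the same for the moment, N m; "width": finger opening in mm; "grip_force": force on a finger pad.
Only numpy, scipy, OpenCV 4.12 (cv2) and the standard library are available. Lean on these libraries where they do the work, as an engineer would, in place of code of your own. Each camera call takes 0.05 s, during which the arm holds its last target. There are 200 camera calls.

TASK

Unlock the green disc case with its combination: turn the dial clockwise (seen from above) by its orange handle at least two full turns and stop on the red mark; then anticlockwise, past the red mark once after a full turn, and on to stop at the yellow mark; then slowly clockwise again until the latch drops and the dial stops dead - feel for it, and never force the dial against its stop. Then slide the aluminium cover fully open by its black knob, let go, and leave the other things on the bench where they are.

Things in the scene. Friction and masses are not known exactly. Their poses are not given: they have to be found in the camera images.
- case: Dark green steel lock case bolted to the bench, 160 (x) by 260 (y) by 70 mm high; origin at the middle of its underside, at bench height. Lock and dial in its right half (-y), sliding cover on its left half (+y). Turned up to 0.3 rad; does not move. A white 6 mm pin in a black slot on top, at x 70, y -20 mm, moves 8 mm to -x when the latch drops. Gone wrong, start again from the two clockwise turns.
- dial_axis (a point): Point on the dial's vertical axis, on the case's top face (70 mm above the bench), at case x 0, y -62 mm; axes parallel to the case's. The black dial, 94 mm across, turns here; its top lies 9 mm above this point. White ticks every 15 degrees and the two marks are painted on the case around it.
- red_mark (a point): Centre of the red mark, a 13 x 12 mm bar on the case top, 55.5 mm from the dial axis, at dial = 2.20 rad (plus or minus whole turns).
- yellow_mark (a point): Centre of the yellow mark, a like bar, 55.5 mm from the dial axis, at dial = 3.90 rad (plus or minus whole turns).
- handle (a point): Centre of the orange handle: upright cylinder, 18 mm diameter, 32 mm tall, on a steel crank arm, 35 mm from the dial axis, centre 105 mm above the bench (arm's top at 88). It spins freely on its pin: fingers can hold it at constant yaw and carry it round in a circle. The arm points from axis to handle; the dial is on a mark when the arm points at it (within 0.15 rad).
- dial (a joint): Dial angle in rad, anticlockwise positive from above, counting turns; 0 when the arm points along case +x; starts at 2.3 to 3.9. Free turning takes 1 to 4 N at the handle. The anticlockwise run from red is a full turn and 1.7 rad more. In the last clockwise run the latch drops 0.8 to 2.6 rad past yellow (differs from run to run) and the dial stops dead within a further 0.3 rad.
- crank (a joint): Twist of the crank arm against the dial in rad, anticlockwise positive: a torsion spring of 2 Nm/rad joins them (1 N at the handle twists it 0.0175 rad). 0.02 to 0.07 in free turning; it grows when the dial is held. Beyond 0.3 rad either way (17 N at the handle) the dial is forced.
- cover (a joint): Travel of the aluminium sliding cover in m: 0 shut, 0.070 fully open; it opens toward the case's +y and sticks out over the case's end. Held shut by the latch until this has dropped; then it takes 2 to 3 N and stays where it is left.
- knob (a point): Centre of the black knob of the cover, 44 (x) by 14 (y) by 30 mm tall, its top 98 mm above the bench; at case x 0, y 80 mm while shut. Pinch it across y from above, or push its -y side.
- tee: Bystander: brass tee fitting, 77 mm long, 32 mm high, origin at the underside.
- nipple: Bystander: upright brass nipple, 32 mm in diameter, 48 mm tall, origin at the underside.
- blackbox: Bystander: black plastic box, 80 x 80 x 65 mm, origin at the underside.
- jar: Bystander: jar with a blue lid, 64 mm in diameter, 85 mm tall, origin at the underside.
- wrench: Bystander: steel wrench lying flat, origin at the underside.
- discs: Bystander: stack of copper discs, 40 mm in diameter, 14 mm tall, origin at the underside.
- screwdriver: Bystander: screwdriver lying flat, origin at the underside.

How it is judged:
By the outcome, as a careful person would: the job done as asked, in the order asked, and still so for the second after the job is handed in, with the robot touching nothing.
It also fails if it takes over 72 s, if anything falls off the work surface, if the arm or the gripper's body presses on something with over 40 N, if the wrist force passes 120 N, or if a joint passes its speed limit or range.

## Working session

There is one attempt and no reset: what is moved stays moved. The work goes in short steps, Python scripts to look and compute and a shell command to move; the robot and the scene stay as the last step left them, time stands still between calls to the robot, and variables do not carry over. Pictures are saved under pics/ and viewed, at most 13 in all, crops included, and the job is handed in when it is done.

```bash
mkdir -p pics; ls
python3 - <<'E'
from plant import bot
import cv2,numpy as np
np.set_printoptions(precision=4,suppress=True)
for n in("scene","top"):
    s=bot.snapshot(n); cv2.imwrite(f"pics/{n}0.png",s["frame"]); print(n,s["K"],s["D"],s["extrinsics"])
print(bot.read_state())
E
```

```text
pics
scene [[535.5597   0.     318.6608]
 [  0.     535.5597 235.6684]
 [  0.       0.       1.    ]] [0.008 0.    0.    0.    0.   ] [[  -0.5537   -0.5515    0.6239 1286.5099]
 [   0.8326   -0.3563    0.424   501.236 ]
 [  -0.0115    0.7543    0.6564  865.6473]
 [   0.        0.        0.        1.    ]]
top [[446.6254   0.     322.4502]
 [  0.     446.6254 240.7926]
 [  0.       0.       1.    ]] [0.0379 0.     0.     0.     0.    ] [[   0.0207    0.9964   -0.0827  444.4757]
 [  -0.9998    0.0201   -0.0089    4.7989]
 [  -0.0072    0.0829    0.9965 1070.976 ]
 [   0.        0.        0.        1.    ]]
{'time_s': 0.1, 'q': array([-1.0534,  0.3854,  0.0067, -0.0004, -1.194 , -0.2586]), 'joint_vel': array([-0.0002, -0.001 ,  0.0033,  0.0013,  0.0002, -0.0012]), 'joint_efforts': array([  0.0012, -39.3321,  18.8931,   4.1978,  -0.0026,   0.    ]), 'ee_pos': array([ 159.8098, -603.6971,  241.3442]), 'ee_rot': array([ 3.1397, -0.0001, -2.883 ]), 'contact_force': array([1.2596, 0.3109, 0.5339]), 'moment': array([-0.0025, -0.0529, -0.0159]), 'grip_force': 0.0, 'width': 84.98485007484217}
```

View pics/top0.png

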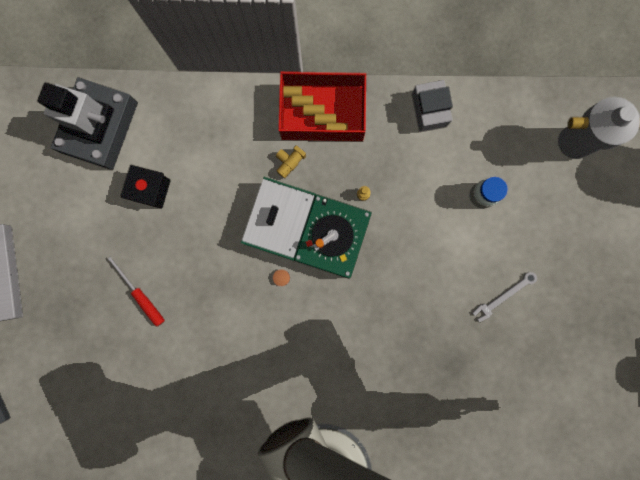

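View pics/scene0.png

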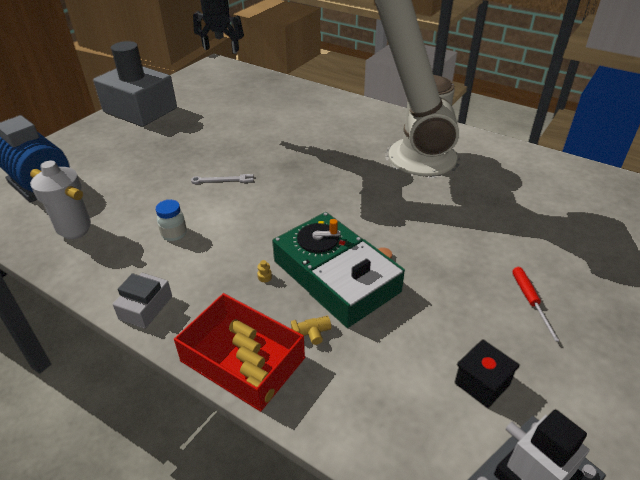

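Top view: the case is centred near (307,227), the dial near (331,236), the orange handle near (320,243), red near (310,244), yellow near (343,258) and the knob near (272,215). The nipple is at (364,193), close to the case, and the discs at (281,278). Next I'll measure by colour.

```bash
cat > h.py <<'E'
from plant import bot
import cv2,numpy as np
np.set_printoptions(precision=3,suppress=True)
def ray(s,px,z):
    p=cv2.undistortPoints(np.array(px,float).reshape(-1,1,2),s["K"],s["D"]).reshape(-1,2)
    E=s["extrinsics"]; d=np.c_[p[:,0],-p[:,1],-np.ones(len(p))]@E[:3,:3].T
    o=E[:3,3]; return o+d*((z-o[2])/d[:,2])[:,None]
def blobs(s,lo,hi,amin=8,box=None):
    m=cv2.inRange(cv2.cvtColor(s["frame"],cv2.COLOR_BGR2HSV),lo,hi)
    if box:
        k=np.zeros_like(m); k[box[1]:box[3],box[0]:box[2]]=255; m&=k
    n,l,st,c=cv2.connectedComponentsWithStats(m)
    return [(c[i],st[i]) for i in range(1,n) if st[i][4]>=amin]
E
python3 - <<'E'
from h import *
s=bot.snapshot("top"); b=(235,170,380,285)
for n,lo,hi,z in(("red",(0,150,60),(5,255,255),70),("or",(6,150,80),(18,255,255),121),("yel",(21,150,80),(33,255,255),70),("dark",(0,0,0),(179,255,40),79)):
    for c,st in blobs(s,lo,hi,6,b): print(n,c,st,ray(s,[c],z)[0])
m=cv2.inRange(cv2.cvtColor(s["frame"],cv2.COLOR_BGR2HSV),(60,90,30),(90,255,255))
m[:, :235]=0;m[:,380:]=0
p=cv2.findNonZero(m);print(cv2.minAreaRect(p))
cr=s["frame"][170:290,235:385];cv2.imwrite("pics/c.png",cv2.resize(cr,None,fx=5,fy=5,interpolation=cv2.INTER_CUBIC))
E
```

```text
red [308.808 242.962] [306 240   7   6  26] [522.056  44.287  70.   ]
or [319.103 242.862] [315 239   9   9  58] [518.76   20.312 121.   ]
or [277.885 277.346] [273 271  13  14  52] [443.679 106.121 121.   ]
yel [283.6   172.217] [277 170  14   7  60] [682.425 105.409  70.   ]
yel [364.233 193.044] [358 187  12  13  90] [638.017 -78.687  70.   ]
yel [342.778 257.444] [340 254   7   8  36] [491.047 -32.604  70.   ]
dark [323.5  203.25] [322 202   4   3   8] [611.379  13.038  79.   ]
dark [271.611 215.195] [267 206  10  19 113] [582.048 128.689  79.   ]
dark [332.953 234.463] [ 309  215   44   42 1088] [541.459  -9.495  79.   ]
dark [299.214 244.786] [298 241   3   8  14] [516.853  65.208  79.   ]
((306.0000305175781, 227.5), (114.15821838378906, 69.8863296508789), 18.43494987487793)
```

View pics/c.png

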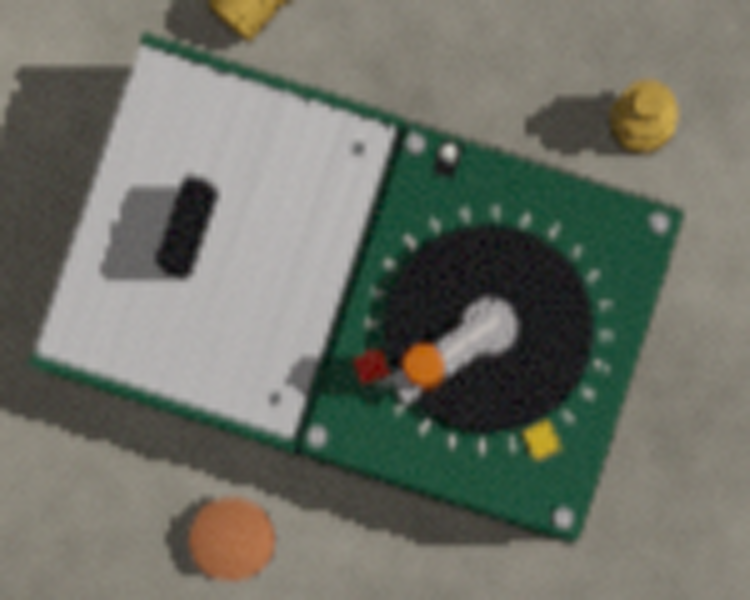

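The crop shows red at (372,367), yellow at (543,440), the handle at (423,366) and the white pin at (447,152) in its slot. From these, the axis is about (541,-8), the case yaw about -0.29 and the dial about 2.52. I'll move above the handle with tool x = case -y and tool y = case -x.

```bash
cat >> h.py <<'E'
from scipy.spatial.transform import Rotation as Ro
def delta(p,yaw):
    st=bot.read_state(); R=Ro.from_euler("xyz",st["ee_rot"]); T=Ro.from_euler("xyz",[np.pi,0,yaw])
    return R.inv().apply(np.array(p)-st["ee_pos"])/1000,(R.inv()*T).as_rotvec()
E
python3 - <<'E'
from h import *
print(delta([519,20,200],-1.862))
E
```

```text
(array([-0.507,  0.511,  0.042]), array([ 0.002,  0.001, -1.021]))
```

```bash
python3 -m jog '[[-0.02,0.02,0,0,0,-0.05,0.085],[-0.045,0.045,0,0,0,-0.11,0.085],[-0.07,0.07,0,0,0,-0.17,0.085],[-0.095,0.095,0,0,0,-0.23,0.085],[-0.12,0.12,0,0,0,-0.29,0.085],[-0.145,0.145,0,0,0,-0.35,0.085],[-0.17,0.17,0,0,0,-0.41,0.085],[-0.195,0.195,0,0,0,-0.47,0.085],[-0.22,0.22,0,0,0,-0.53,0.085],[-0.245,0.245,0,0,0,-0.59,0.085]]' 30
python3 -c "
from h import *
print(delta([519,20,200],-1.862))"
```

```text
time_s: 0.98
ee_pos: [334.4, -303.0, 242.2]
ee_rot: [3.141, 0.0, -2.29]
contact_force: [0.8, -0.4, -0.0]
width: 85.1
grip_force: 0.0
(array([-0.365,  0.074,  0.042]), array([ 0.   ,  0.   , -0.428]))
```

```bash
python3 -m jog '[[-0.037,0.008,0,0,0,-0.045,0.085],[-0.075,0.015,0.01,0,0,-0.09,0.085],[-0.113,0.023,0.015,0,0,-0.135,0.085],[-0.15,0.03,0.02,0,0,-0.18,0.085],[-0.187,0.038,0.025,0,0,-0.225,0.085],[-0.225,0.045,0.03,0,0,-0.27,0.085],[-0.263,0.053,0.035,0,0,-0.315,0.085],[-0.3,0.061,0.04,0,0,-0.36,0.085],[-0.337,0.068,0.042,0,0,-0.405,0.085],[-0.365,0.074,0.042,0,0,-0.428,0.085]]'
python3 -c "
from h import *
s=bot.snapshot('wrist'); cv2.imwrite('pics/w1.png',s['frame'])
print(s['extrinsics'],delta([519,20,101],-1.862))
for n,lo,hi,z in(('red',(0,150,60),(5,255,255),70),('or',(6,150,80),(18,255,255),121),('yel',(21,150,80),(33,255,255),70)):
    for c,st in blobs(s,lo,hi,60): print(n,c,st,ray(s,[c],z)[0])
"
```

```text
time_s: 1.82
ee_pos: [520.5, 20.7, 199.5]
ee_rot: [3.141, -0.001, -1.861]
contact_force: [0.4, -0.6, -0.1]
width: 84.5
grip_force: 0.0
[[ -0.958  -0.272  -0.09  497.577]
 [  0.287  -0.91   -0.3   -55.1  ]
 [ -0.     -0.314   0.95  331.535]
 [  0.      0.      0.      1.   ]] (array([0.005, 0.003, 0.099]), array([-0.002,  0.001,  0.004]))
red [ 43.686 310.597] [    0   195   115   232 12060] [757.378  19.636  70.   ]
red [323.657 269.403] [316 263  15  13  67] [521.365  50.254  70.   ]
red [521.109 473.377] [505 462  29  18 276] [390.907 325.006  70.   ]
or [313.625 251.513] [299 231  30  42 938] [519.324  16.563 121.   ]
or [415.217 279.455] [ 396  259   41   41 1292] [463.08   53.021 121.   ]
or [ 18.661 321.536] [  0 288  35  65 112] [729.613   7.598 121.   ]
yel [129.869 147.072] [ 108  131   47   36 1048] [627.007 -78.677  70.   ]
yel [332.051 153.597] [320 141  25  26 370] [491.26  -32.244  70.   ]
yel [ 10.888 351.616] [   0  291   32  109 1695] [810.915  47.704  70.   ]
yel [131.276 338.291] [ 101  310   62   60 1518] [695.069  64.527  70.   ]
```

View pics/w1.png

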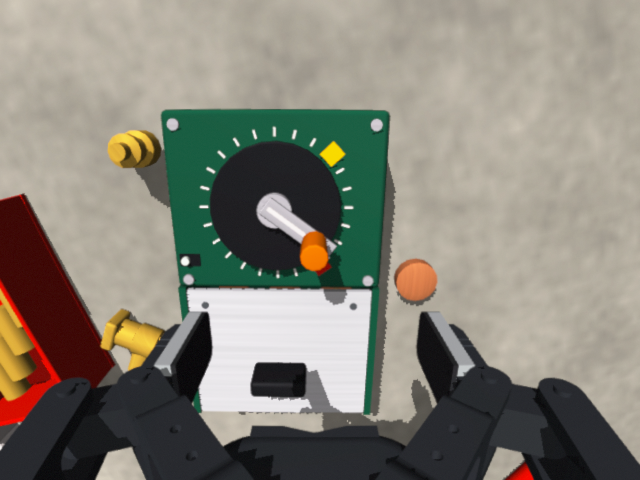

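The wrist view shows the case square in the frame: dial centre about (276,207), handle top about (314,258), yellow (332,154), pin (186,261) in the left of its slot. It agrees with the top view to about a millimetre.

Run:
```python
from h import *
s=bot.snapshot("wrist")
m=cv2.inRange(cv2.cvtColor(s["frame"],cv2.COLOR_BGR2HSV),(0,0,0),(179,255,60))
n,l,st,c=cv2.connectedComponentsWithStats(m); i=l[180,240]; 
pts=cv2.findNonZero((l==i).astype(np.uint8)); print(st[i]); h=cv2.convexHull(pts); P=ray(s,h.reshape(-1,2),79)
print("dial circ",cv2.minEnclosingCircle(P[:,:2].astype(np.float32)))
b=P[:,:2]; A=np.c_[2*b,np.ones(len(b))]; x=np.linalg.lstsq(A,(b**2).sum(1),rcond=None)[0]; print("fit",x[:2],np.sqrt(x[2]+x[0]**2+x[1]**2))
print("handle top",ray(s,[[314,258]],121))
# circle rows in tool frame
for tag,a0,st_ in(("cw",2.51,-0.2),("ccw",2.2,0.2)):
  print(tag)
  for k in range(0,33):
    a=k*abs(st_); print(k, np.round(35*np.array([np.cos(a)-1,np.sin(a)]),1),end=' ') if tag=="cw" else None
```

```text
[  213   135   134   137 11491]
dial circ ((540.8287353515625, -5.154932498931885), 49.31580352783203)
fit [540.367  -5.461] 48.09146637407006
handle top [[523.556  23.659 121.   ]]
cw
0 [0. 0.] 1 [-0.7  7. ] 2 [-2.8 13.6] 3 [-6.1 19.8] 4 [-10.6  25.1] 5 [-16.1  29.5] 6 [-22.3  32.6] 7 [-29.1  34.5] 8 [-36.  35.] 9 [-43.   34.1] 10 [-49.6  31.8] 11 [-55.6  28.3] 12 [-60.8  23.6] 13 [-65.  18.] 14 [-68.   11.7] 15 [-69.6   4.9] 16 [-69.9  -2. ] 17 [-68.8  -8.9] 18 [-66.4 -15.5] 19 [-62.7 -21.4] 20 [-57.9 -26.5] 21 [-52.2 -30.5] 22 [-45.8 -33.3] 23 [-38.9 -34.8] 24 [-31.9 -34.9] 25 [-25.1 -33.6] 26 [-18.6 -30.9] 27 [-12.8 -27. ] 28 [ -7.9 -22.1] 29 [ -4.  -16.3] 30 [-1.4 -9.8] 31 [-0.1 -2.9] 32 [-0.2  4.1] ccw
```

```bash
python3 -m jog '[[0,0,0.015,0,0,0,0.085],[0,0,0.03,0,0,0,0.085],[0,0,0.045,0,0,0,0.085],[0,0,0.06,0,0,0,0.075],[0,0,0.072,0,0,0,0.065],[0,0,0.082,0,0,0,0.055],[0,0,0.09,0,0,0,0.045],[0,0,0.095,0,0,0,0.04],[0,0,0.098,0,0,0,0.035],[0,0,0.098,0,0,0,0.03]]' 30
python3 -m jog '[[0,0,0,0,0,0,0.025],[0,0,0,0,0,0,0.02],[0,0,0,0,0,0,0.016],[0,0,0,0,0,0,0.012],[0,0,0,0,0,0,0.01],[0,0,0,0,0,0,0.01],[0,0,0,0,0,0,0.01],[0,0,0,0,0,0,0.01],[0,0,0,0,0,0,0.01],[0,0,0,0,0,0,0.01]]' 30
python3 -c "
from h import *
s=bot.snapshot('wrist'); cv2.imwrite('pics/w2.png',s['frame'])
print(bot.read_state()['contact_force'],bot.read_state()['moment'])"
```

```text
time_s: 2.75
ee_pos: [519.6, 18.1, 101.9]
ee_rot: [3.141, -0.0, -1.865]
contact_force: [0.7, -0.1, -0.2]
width: 30.1
grip_force: 0.0
time_s: 3.58
ee_pos: [520.2, 18.4, 102.9]
ee_rot: [-3.141, 0.001, -1.864]
contact_force: [-1.4, 1.5, 5.5]
width: 17.0
grip_force: 29.4
[-1.912  1.78   5.674] [0.419 0.444 0.036]
```

View pics/w2.png

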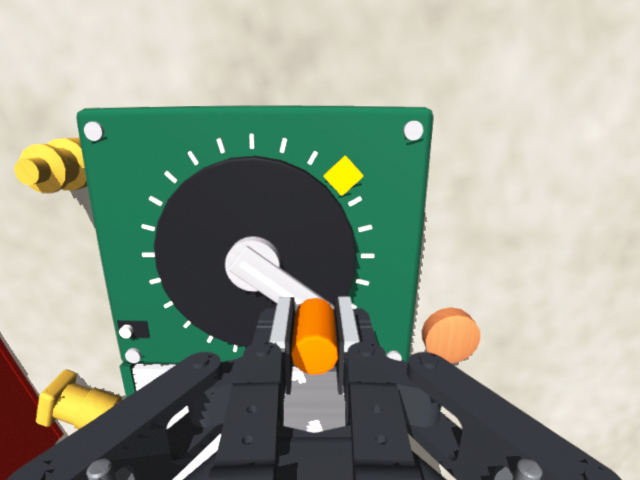

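The pads hold the orange handle at (315,335); the pin is at (127,331), latch not dropped. Now I'll compute quarter-turn row patterns.

```bash
cat > arc.py <<'E'
import numpy as np,sys
a0,span,n=map(float,sys.argv[1:4]); m=int(sys.argv[4])if len(sys.argv)>4 else 1
for k in range(m):
    a=a0+k*span+span*np.arange(1,int(n)+1)/n; b=a0+k*span
    print(round(b,2),[[round(-.035*(np.sin(t)-np.sin(b)),4),round(-.035*(np.cos(t)-np.cos(b)),4)] for t in a])
E
python3 arc.py 2.46 -1.570796 10 4
```

```text
2.46 [[np.float64(-0.004), np.float64(-0.0038)], [np.float64(-0.0073), np.float64(-0.0081)], [np.float64(-0.0099), np.float64(-0.013)], [np.float64(-0.0118), np.float64(-0.0182)], [np.float64(-0.0128), np.float64(-0.0236)], [np.float64(-0.0129), np.float64(-0.029)], [np.float64(-0.0122), np.float64(-0.0345)], [np.float64(-0.0106), np.float64(-0.0398)], [np.float64(-0.0082), np.float64(-0.0447)], [np.float64(-0.0051), np.float64(-0.0492)]]
0.89 [[np.float64(0.0038), np.float64(-0.004)], [np.float64(0.0081), np.float64(-0.0073)], [np.float64(0.013), np.float64(-0.0099)], [np.float64(0.0182), np.float64(-0.0118)], [np.float64(0.0236), np.float64(-0.0128)], [np.float64(0.029), np.float64(-0.0129)], [np.float64(0.0345), np.float64(-0.0122)], [np.float64(0.0398), np.float64(-0.0106)], [np.float64(0.0447), np.float64(-0.0082)], [np.float64(0.0492), np.float64(-0.0051)]]
-0.68 [[np.float64(0.004), np.float64(0.0038)], [np.float64(0.0073), np.float64(0.0081)], [np.float64(0.0099), np.float64(0.013)], [np.float64(0.0118), np.float64(0.0182)], [np.float64(0.0128), np.float64(0.0236)], [np.float64(0.0129), np.float64(0.029)], [np.float64(0.0122), np.float64(0.0345)], [np.float64(0.0106), np.float64(0.0398)], [np.float64(0.0082), np.float64(0.0447)], [np.float64(0.0051), np.float64(0.0492)]]
-2.25 [[np.float64(-0.0038), np.float64(0.004)], [np.float64(-0.0081), np.float64(0.0073)], [np.float64(-0.013), np.float64(0.0099)], [np.float64(-0.0182), np.float64(0.0118)], [np.float64(-0.0236), np.float64(0.0128)], [np.float64(-0.029), np.float64(0.0129)], [np.float64(-0.0345), np.float64(0.0122)], [np.float64(-0.0398), np.float64(0.0106)], [np.float64(-0.0447), np.float64(0.0082)], [np.float64(-0.0492), np.float64(0.0051)]]
```

```bash
python3 -m jog '[[-0.004,-0.0038,-0.001,0,0,0,0.01],[-0.0073,-0.0081,-0.002,0,0,0,0.01],[-0.0099,-0.013,-0.002,0,0,0,0.01],[-0.0118,-0.0182,-0.002,0,0,0,0.01],[-0.0128,-0.0236,-0.002,0,0,0,0.01],[-0.0129,-0.029,-0.002,0,0,0,0.01],[-0.0122,-0.0345,-0.002,0,0,0,0.01],[-0.0106,-0.0398,-0.002,0,0,0,0.01],[-0.0082,-0.0447,-0.002,0,0,0,0.01],[-0.0051,-0.0492,-0.002,0,0,0,0.01]]'
```

```text
time_s: 4.47
ee_pos: [569.4, 8.8, 103.5]
ee_rot: [-3.141, 0.001, -1.865]
contact_force: [3.9, 3.9, -12.9]
width: 16.8
grip_force: 29.5
```

```bash
python3 -m jog '[[0.0038,-0.004,0.001,0,0,0,0.01],[0.0081,-0.0073,0.0013,0,0,0,0.01],[0.013,-0.0099,0.0013,0,0,0,0.01],[0.0182,-0.0118,0.0013,0,0,0,0.01],[0.0236,-0.0128,0.0013,0,0,0,0.01],[0.029,-0.0129,0.0013,0,0,0,0.01],[0.0345,-0.0122,0.0013,0,0,0,0.01],[0.0398,-0.0106,0.0013,0,0,0,0.01],[0.0447,-0.0082,0.0013,0,0,0,0.01],[0.0492,-0.0051,0.0013,0,0,0,0.01]]'
python3 -m jog '[[0.004,0.0038,0,0,0,0,0.01],[0.0073,0.0081,0,0,0,0,0.01],[0.0099,0.013,0,0,0,0,0.01],[0.0118,0.0182,0,0,0,0,0.01],[0.0128,0.0236,0,0,0,0,0.01],[0.0129,0.029,0,0,0,0,0.01],[0.0122,0.0345,0,0,0,0,0.01],[0.0106,0.0398,0,0,0,0,0.01],[0.0082,0.0447,0,0,0,0,0.01],[0.0051,0.0492,0,0,0,0,0.01]]'
python3 - <<'E'
from h import *
s=bot.snapshot("top"); b=(235,170,380,285)
for c,st in blobs(s,(6,150,80),(18,255,255),6,b): print(c,st,ray(s,[c],121)[0])
print(bot.read_state()["contact_force"])
E
```

```text
time_s: 5.3
ee_pos: [558.2, -40.3, 103.2]
ee_rot: [3.141, -0.0, -1.865]
contact_force: [1.2, 0.9, -4.8]
width: 16.9
grip_force: 30.1
time_s: 6.13
ee_pos: [511.3, -29.9, 103.2]
ee_rot: [-3.139, 0.001, -1.864]
contact_force: [5.1, 1.2, -9.7]
width: 16.8
grip_force: 29.8
[ 4.383  2.882 -9.041]
```

```bash
python3 -m jog '[[-0.0038,0.004,0,0,0,0,0.01],[-0.0081,0.0073,0,0,0,0,0.01],[-0.013,0.0099,0,0,0,0,0.01],[-0.0182,0.0118,0,0,0,0,0.01],[-0.0236,0.0128,0,0,0,0,0.01],[-0.029,0.0129,0,0,0,0,0.01],[-0.0345,0.0122,0,0,0,0,0.01],[-0.0398,0.0106,0,0,0,0,0.01],[-0.0447,0.0082,0,0,0,0,0.01],[-0.0492,0.0051,0,0,0,0,0.01]]'
python3 -m jog '[[-0.004,-0.0038,0,0,0,0,0.01],[-0.0073,-0.0081,0,0,0,0,0.01],[-0.0099,-0.013,0,0,0,0,0.01],[-0.0118,-0.0182,0,0,0,0,0.01],[-0.0128,-0.0236,0,0,0,0,0.01],[-0.0129,-0.029,0,0,0,0,0.01],[-0.0122,-0.0345,0,0,0,0,0.01],[-0.0106,-0.0398,0,0,0,0,0.01],[-0.0082,-0.0447,0,0,0,0,0.01],[-0.0051,-0.0492,0,0,0,0,0.01]]'
python3 -m jog '[[0.0038,-0.004,0,0,0,0,0.01],[0.0081,-0.0073,0,0,0,0,0.01],[0.013,-0.0099,0,0,0,0,0.01],[0.0182,-0.0118,0,0,0,0,0.01],[0.0236,-0.0128,0,0,0,0,0.01],[0.029,-0.0129,0,0,0,0,0.01],[0.0345,-0.0122,0,0,0,0,0.01],[0.0398,-0.0106,0,0,0,0,0.01],[0.0447,-0.0082,0,0,0,0,0.01],[0.0492,-0.0051,0,0,0,0,0.01]]'
python3 -m jog '[[0.004,0.0038,0,0,0,0,0.01],[0.0073,0.0081,0,0,0,0,0.01],[0.0099,0.013,0,0,0,0,0.01],[0.0118,0.0182,0,0,0,0,0.01],[0.0128,0.0236,0,0,0,0,0.01],[0.0129,0.029,0,0,0,0,0.01],[0.0122,0.0345,0,0,0,0,0.01],[0.0106,0.0398,0,0,0,0,0.01],[0.0082,0.0447,0,0,0,0,0.01],[0.0051,0.0492,0,0,0,0,0.01]]'
python3 -m jog '[[-0.0038,0.004,0,0,0,0,0.01],[-0.0081,0.0073,0,0,0,0,0.01],[-0.013,0.0099,0,0,0,0,0.01],[-0.0182,0.0118,0,0,0,0,0.01],[-0.0236,0.0128,0,0,0,0,0.01],[-0.029,0.0129,0,0,0,0,0.01],[-0.0345,0.0122,0,0,0,0,0.01],[-0.0398,0.0106,0,0,0,0,0.01],[-0.0447,0.0082,0,0,0,0,0.01],[-0.0492,0.0051,0,0,0,0,0.01]]'
python3 - <<'E'
from h import *
s=bot.snapshot("wrist"); cv2.imwrite("pics/w3.png",s["frame"])
E
for a in "2.46 -0.29 10"; do python3 arc.py $a; done
```

```text
time_s: 7.02
ee_pos: [518.6, 17.4, 103.1]
ee_rot: [3.139, -0.003, -1.865]
contact_force: [-1.5, -2.9, -2.5]
width: 16.8
grip_force: 30.5
time_s: 7.85
ee_pos: [569.7, 8.8, 103.2]
ee_rot: [-3.14, 0.001, -1.865]
contact_force: [-0.7, 4.4, -2.2]
width: 16.8
grip_force: 30.5
time_s: 8.68
ee_pos: [558.4, -40.2, 103.1]
ee_rot: [3.141, -0.0, -1.865]
contact_force: [0.7, 2.6, -1.5]
width: 16.9
grip_force: 30.5
time_s: 9.52
ee_pos: [511.4, -30.0, 103.2]
ee_rot: [-3.138, 0.001, -1.864]
contact_force: [5.5, 1.6, -7.8]
width: 16.9
grip_force: 30.1
time_s: 10.35
ee_pos: [518.3, 17.2, 103.0]
ee_rot: [3.139, -0.003, -1.865]
contact_force: [-1.4, -2.3, 0.6]
width: 16.7
grip_force: 30.8
2.46 [[np.float64(-0.0008), np.float64(-0.0007)], [np.float64(-0.0015), np.float64(-0.0013)], [np.float64(-0.0023), np.float64(-0.002)], [np.float64(-0.003), np.float64(-0.0027)], [np.float64(-0.0037), np.float64(-0.0035)], [np.float64(-0.0044), np.float64(-0.0042)], [np.float64(-0.005), np.float64(-0.005)], [np.float64(-0.0057), np.float64(-0.0058)], [np.float64(-0.0063), np.float64(-0.0066)], [np.float64(-0.0069), np.float64(-0.0074)]]
```

View pics/w3.png

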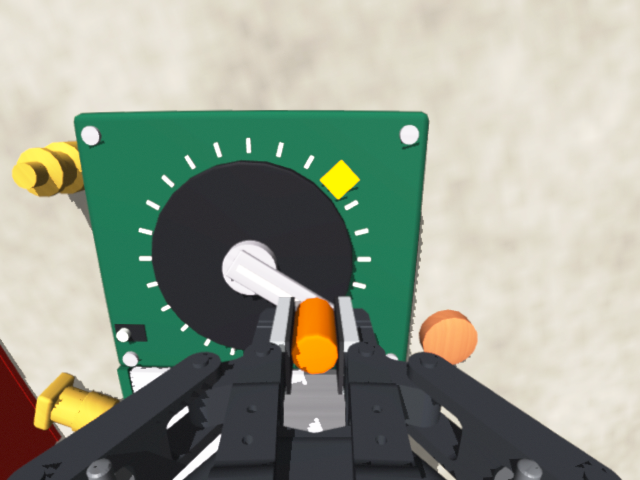

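The arm points from the hub (249,267) to the handle, whose cap is at about (316,353). Yellow is at (340,180), and the pin at (124,335) is unmoved. I'll check the arm angle relative to the mark in this same image.

Run:
```python
from h import *
s=bot.snapshot("wrist"); f=s["frame"]
hsv=cv2.cvtColor(f,cv2.COLOR_BGR2HSV)
yc=[c for c,st in blobs(s,(21,150,80),(33,255,255),300,(300,140,400,220))]
Y=ray(s,yc,70)[0]; print("yel",yc,Y)
yaw=-.291; ax=Y[:2]-55.5*np.array([np.cos(3.9+yaw),np.sin(3.9+yaw)]); print("axis",ax)
o=[(c,st) for c,st in blobs(s,(6,150,80),(18,255,255),300,(280,280,350,390))]; print(o)
for v in (350,353,356):
    H=ray(s,[[o[0][0][0],v]],121)[0]; d=H[:2]-ax; print(v,H,np.hypot(*d),np.arctan2(d[1],d[0])-yaw)
# arm: grey-white pixels beyond the hub
m=cv2.inRange(hsv,(0,0,120),(179,60,255)); k=np.zeros_like(m); k[225:305,215:330]=255; m&=k
n,l,st,c=cv2.connectedComponentsWithStats(m)
i=1+np.argmax(st[1:,4]); p=np.argwhere(l==i)[:,::-1].astype(float); print(st[i])
P=ray(s,p,88)[:,:2]-ax; r=np.hypot(*P.T); 
for lo,hi in((14,18),(18,22),(14,24)):
    q=P[(r>lo)&(r<hi)].mean(0); print(len(P),np.arctan2(q[1],q[0])-yaw)
print(bot.read_state()["ee_pos"])
```

```text
yel [array([341.468, 176.676])] [491.158 -32.171  70.   ]
axis [540.705  -7.164]
[(array([314.077, 329.096]), array([ 291,  298,   48,   76, 1883], dtype=int32))]
350 [519.3    18.029 121.   ] 33.05835160530752 2.5660859706842496
353 [519.677  19.278 121.   ] 33.78320477892217 2.5336207806244833
356 [520.058  20.536 121.   ] 34.54766434240648 2.502334570420599
[ 224  238  100   67 3420]
3420 2.8769966925240933
3420 2.564107932527056
3420 2.690932382754928
[519.405  18.044 103.015]
```

```bash
python3 -m jog '[[-0.0009,-0.0008,0,0,0,0,0.01],[-0.0019,-0.0017,0,0,0,0,0.01],[-0.003,-0.0027,0,0,0,0,0.01],[-0.0042,-0.004,0,0,0,0,0.01],[-0.0054,-0.0054,0,0,0,0,0.01],[-0.0065,-0.0067,0,0,0,0,0.01],[-0.0073,-0.0077,0,0,0,0,0.01],[-0.0079,-0.0085,0,0,0,0,0.01],[-0.0079,-0.0085,0,0,0,0,0.01],[-0.0079,-0.0085,0,0,0,0,0.01]]'
python3 - <<'E'
from h import *
s=bot.snapshot("wrist"); f=s["frame"]
yc=[c for c,st in blobs(s,(21,150,80),(33,255,255),300,(250,100,450,260))]
Y=ray(s,yc,70)[0]
yaw=-.291; ax=Y[:2]-55.5*np.array([np.cos(3.9+yaw),np.sin(3.9+yaw)]); print("axis",ax)
o=blobs(s,(6,150,80),(18,255,255),300,(280,280,350,390))
b=o[0][1]; print(b)
for v in (352,355,358):
    H=ray(s,[[o[0][0][0],v]],121)[0]; d=H[:2]-ax; print(v,H,np.hypot(*d),np.arctan2(d[1],d[0])-yaw)
cv2.imwrite("pics/w4.png",f)
E
```

```text
time_s: 11.28
ee_pos: [530.4, 23.5, 103.0]
ee_rot: [-3.141, 0.0, -1.865]
contact_force: [-2.6, 0.0, 2.4]
width: 16.7
grip_force: 30.9
axis [540.515  -7.228]
[ 291  298   48   77 1771]
352 [530.365  24.213 121.   ] 33.03839200562163 2.1740456868909974
355 [530.746  25.469 121.   ] 34.124940124259275 2.1521241582047215
358 [531.129  26.734 121.   ] 35.23485051773123 2.131421467838007
```

View pics/w4.png

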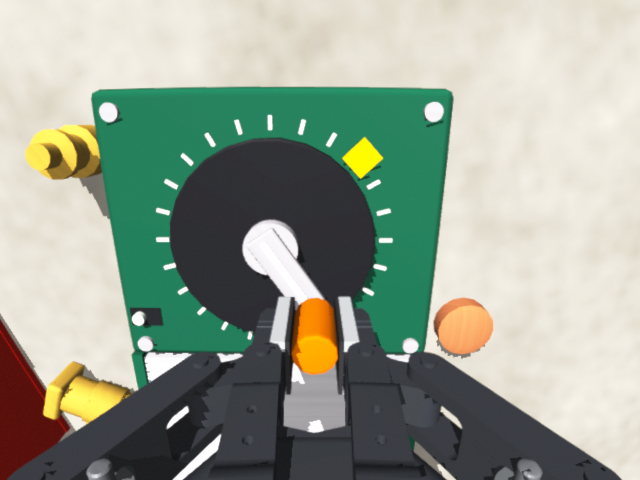

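The arm points from the hub (271,248) to the cap at (316,355), about 2.14 rad, so the dial is on red. Now the anticlockwise run: one turn plus 1.8 rad of handle travel.

```bash
python3 arc.py 2.14 1.570796 10 4 | sed 's/np.float64(\([^)]*\))/\1/g'; python3 arc.py 3.711 0.23 10| sed 's/np.float64(\([^)]*\))/\1/g'
```

```text
2.14 [[0.0033, 0.0044], [0.0073, 0.0082], [0.0118, 0.0113], [0.0167, 0.0137], [0.022, 0.0153], [0.0274, 0.0161], [0.0329, 0.016], [0.0383, 0.015], [0.0435, 0.0132], [0.0483, 0.0106]]
3.71 [[0.0044, -0.0033], [0.0082, -0.0073], [0.0113, -0.0118], [0.0137, -0.0167], [0.0153, -0.022], [0.0161, -0.0274], [0.016, -0.0329], [0.015, -0.0383], [0.0132, -0.0435], [0.0106, -0.0483]]
5.28 [[-0.0033, -0.0044], [-0.0073, -0.0082], [-0.0118, -0.0113], [-0.0167, -0.0137], [-0.022, -0.0153], [-0.0274, -0.0161], [-0.0329, -0.016], [-0.0383, -0.015], [-0.0435, -0.0132], [-0.0483, -0.0106]]
6.85 [[-0.0044, 0.0033], [-0.0082, 0.0073], [-0.0113, 0.0118], [-0.0137, 0.0167], [-0.0153, 0.022], [-0.0161, 0.0274], [-0.016, 0.0329], [-0.015, 0.0383], [-0.0132, 0.0435], [-0.0106, 0.0483]]
3.71 [[0.0007, -0.0004], [0.0013, -0.0009], [0.002, -0.0014], [0.0026, -0.0019], [0.0033, -0.0024], [0.0039, -0.0029], [0.0045, -0.0034], [0.0051, -0.004], [0.0057, -0.0045], [0.0062, -0.0051]]
```

```bash
python3 -m jog '[[0.0033,0.0044,0,0,0,0,0.01],[0.0073,0.0082,0,0,0,0,0.01],[0.0118,0.0113,0,0,0,0,0.01],[0.0167,0.0137,0,0,0,0,0.01],[0.022,0.0153,0,0,0,0,0.01],[0.0274,0.0161,0,0,0,0,0.01],[0.0329,0.016,0,0,0,0,0.01],[0.0383,0.015,0,0,0,0,0.01],[0.0435,0.0132,0,0,0,0,0.01],[0.0483,0.0106,0,0,0,0,0.01]]'
python3 -m jog '[[0.0044,-0.0033,0,0,0,0,0.01],[0.0082,-0.0073,0,0,0,0,0.01],[0.0113,-0.0118,0,0,0,0,0.01],[0.0137,-0.0167,0,0,0,0,0.01],[0.0153,-0.022,0,0,0,0,0.01],[0.0161,-0.0274,0,0,0,0,0.01],[0.016,-0.0329,0,0,0,0,0.01],[0.015,-0.0383,0,0,0,0,0.01],[0.0132,-0.0435,0,0,0,0,0.01],[0.0106,-0.0483,0,0,0,0,0.01]]'
python3 -m jog '[[-0.0033,-0.0044,0,0,0,0,0.01],[-0.0073,-0.0082,0,0,0,0,0.01],[-0.0118,-0.0113,0,0,0,0,0.01],[-0.0167,-0.0137,0,0,0,0,0.01],[-0.022,-0.0153,0,0,0,0,0.01],[-0.0274,-0.0161,0,0,0,0,0.01],[-0.0329,-0.016,0,0,0,0,0.01],[-0.0383,-0.015,0,0,0,0,0.01],[-0.0435,-0.0132,0,0,0,0,0.01],[-0.0483,-0.0106,0,0,0,0,0.01]]'
python3 -m jog '[[-0.0044,0.0033,0,0,0,0,0.01],[-0.0082,0.0073,0,0,0,0,0.01],[-0.0113,0.0118,0,0,0,0,0.01],[-0.0137,0.0167,0,0,0,0,0.01],[-0.0153,0.022,0,0,0,0,0.01],[-0.0161,0.0274,0,0,0,0,0.01],[-0.016,0.0329,0,0,0,0,0.01],[-0.015,0.0383,0,0,0,0,0.01],[-0.0132,0.0435,0,0,0,0,0.01],[-0.0106,0.0483,0,0,0,0,0.01]]'
python3 -m jog '[[0.0033,0.0044,0,0,0,0,0.01],[0.0073,0.0082,0,0,0,0,0.01],[0.0118,0.0113,0,0,0,0,0.01],[0.0167,0.0137,0,0,0,0,0.01],[0.022,0.0153,0,0,0,0,0.01],[0.0274,0.0161,0,0,0,0,0.01],[0.0329,0.016,0,0,0,0,0.01],[0.0383,0.015,0,0,0,0,0.01],[0.0435,0.0132,0,0,0,0,0.01],[0.0483,0.0106,0,0,0,0,0.01]]'
cat > ang.py <<'E'
from h import *
s=bot.snapshot("wrist"); f=s["frame"]; cv2.imwrite("pics/last.png",f)
ax=np.array([540.6,-7.2]); yaw=-.291
o=blobs(s,(6,150,80),(18,255,255),300,(270,270,360,400))
for v in (352,355,358):
    H=ray(s,[[o[0][0][0],v]],121)[0]; d=H[:2]-ax; print(v,H,np.hypot(*d),np.arctan2(d[1],d[0])-yaw)
pin=ray(s,[[320,240]],70)
C=ax-np.array([[np.cos(yaw),-np.sin(yaw)],[np.sin(yaw),np.cos(yaw)]])@[0,-62]
st=bot.read_state(); print("ee",st["ee_pos"],"f",st["contact_force"])
d=st["ee_pos"][:2]-ax; t=np.arctan2(d[1],d[0]); print("tcp ang",t-yaw,"tang F on tool(ccw+)",-np.sin(t)*st["contact_force"][0]+np.cos(t)*st["contact_force"][1])
# white pin: bright blob near slot, in case coordinates
m=blobs(s,(0,0,170),(179,50,255),15)
for c,q in m:
    P=ray(s,[c],72)[0][:2]-C; x=np.cos(yaw)*P[0]+np.sin(yaw)*P[1]; y=-np.sin(yaw)*P[0]+np.cos(yaw)*P[1]
    if abs(y+20)<9 and 48<x<85: print("pin case",x,y,q[4])
E
python3 ang.py
```

```text
time_s: 12.17
ee_pos: [506.7, -20.1, 103.1]
ee_rot: [-3.14, 0.001, -1.865]
contact_force: [4.2, 2.5, -4.1]
width: 17.1
grip_force: 30.3
time_s: 13.0
ee_pos: [548.3, -44.4, 103.0]
ee_rot: [3.139, -0.001, -1.865]
contact_force: [-1.9, 2.1, 2.4]
width: 17.1
grip_force: 30.8
time_s: 13.83
ee_pos: [573.9, 0.0, 103.1]
ee_rot: [-3.14, 0.001, -1.864]
contact_force: [1.5, -0.5, -0.2]
width: 17.0
grip_force: 30.8
time_s: 14.67
ee_pos: [529.7, 23.3, 103.0]
ee_rot: [-3.141, 0.0, -1.865]
contact_force: [2.1, 0.3, -1.4]
width: 16.9
grip_force: 30.7
time_s: 15.5
ee_pos: [506.5, -19.9, 103.0]
ee_rot: [-3.141, 0.001, -1.865]
contact_force: [4.1, 3.3, -3.5]
width: 17.1
grip_force: 30.4
352 [506.486 -19.143 121.   ] 36.144340906375994 -2.5138514302491073
355 [506.867 -17.885 121.   ] 35.3851375380046 -2.543829407147336
358 [507.251 -16.619 121.   ] 34.65399648273126 -2.5753227666855816
ee [506.74  -20.467 103.057] f [ 2.908  1.819 -3.794]
tcp ang -2.4771705046408727 tang F on tool(ccw+) -0.6324997615131183
pin case 72.73829621332192 -22.03825807510547 30
```

```bash
python3 -m jog '[[0.0007,-0.0004,0,0,0,0,0.01],[0.0013,-0.0009,0,0,0,0,0.01],[0.002,-0.0014,0,0,0,0,0.01],[0.0026,-0.0019,0,0,0,0,0.01],[0.0033,-0.0024,0,0,0,0,0.01],[0.0039,-0.0029,0,0,0,0,0.01],[0.0045,-0.0034,0,0,0,0,0.01],[0.0051,-0.004,0,0,0,0,0.01],[0.0055,-0.0043,0,0,0,0,0.01],[0.0055,-0.0043,0,0,0,0,0.01]]'
python3 ang.py; python3 arc.py 3.91 -0.2 5 16| sed 's/np.float64(\([^)]*\))/\1/g'
```

```text
time_s: 16.38
ee_pos: [508.9, -25.9, 103.0]
ee_rot: [-3.141, 0.001, -1.865]
contact_force: [5.0, 4.5, -1.7]
width: 17.1
grip_force: 30.5
352 [508.8   -25.146 121.   ] 36.51447893821545 -2.3368122029266094
355 [509.181 -23.889 121.   ] 35.57672960262022 -2.362321642024517
358 [509.564 -22.623 121.   ] 34.65688074117876 -2.3893926178096216
ee [508.878 -25.902 103.009] f [ 3.698  4.343 -2.625]
tcp ang -2.3178841302062403 tang F on tool(ccw+) -1.8635345285270484
3.91 [[-0.001, 0.001], [-0.0021, 0.0019], [-0.0032, 0.0027], [-0.0043, 0.0036], [-0.0055, 0.0043]]
3.71 [[-0.0012, 0.0007], [-0.0024, 0.0014], [-0.0037, 0.002], [-0.0049, 0.0026], [-0.0062, 0.0032]]
3.51 [[-0.0013, 0.0005], [-0.0026, 0.0009], [-0.004, 0.0013], [-0.0054, 0.0016], [-0.0067, 0.0019]]
3.31 [[-0.0014, 0.0002], [-0.0028, 0.0004], [-0.0042, 0.0005], [-0.0056, 0.0005], [-0.007, 0.0005]]
3.11 [[-0.0014, -0.0001], [-0.0028, -0.0002], [-0.0042, -0.0004], [-0.0056, -0.0006], [-0.0069, -0.0009]]
2.91 [[-0.0014, -0.0003], [-0.0027, -0.0008], [-0.004, -0.0012], [-0.0053, -0.0017], [-0.0066, -0.0023]]
2.71 [[-0.0013, -0.0006], [
[... 305 characters left out ...]
-0.0012], [-0.0013, -0.0025], [-0.0019, -0.0037], [-0.0025, -0.005], [-0.003, -0.0063]]
1.91 [[-0.0004, -0.0013], [-0.0008, -0.0027], [-0.0012, -0.004], [-0.0014, -0.0054], [-0.0017, -0.0068]]
1.71 [[-0.0002, -0.0014], [-0.0003, -0.0028], [-0.0003, -0.0042], [-0.0003, -0.0056], [-0.0003, -0.007]]
1.51 [[0.0001, -0.0014], [0.0003, -0.0028], [0.0005, -0.0042], [0.0008, -0.0055], [0.0011, -0.0069]]
1.31 [[0.0004, -0.0013], [0.0008, -0.0027], [0.0013, -0.004], [0.0019, -0.0053], [0.0025, -0.0065]]
1.11 [[0.0006, -0.0012], [0.0013, -0.0025], [0.0021, -0.0036], [0.0029, -0.0048], [0.0037, -0.0059]]
0.91 [[0.0009, -0.0011], [0.0018, -0.0021], [0.0028, -0.0032], [0.0038, -0.0041], [0.0048, -0.0051]]
```

View pics/last.png

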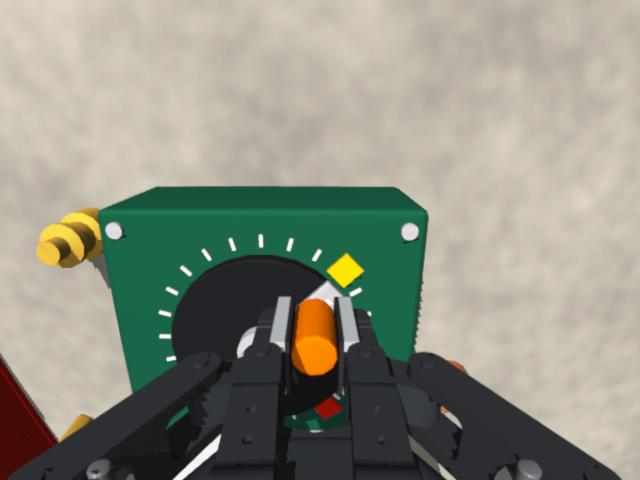

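The arm tip at (322,290) points at yellow (346,270). The handle is at about 3.92 and the dial at about 3.88. Now clockwise, slowly.

```bash
python3 -m jog '[[-0.001,0.001,0,0,0,0,0.01],[-0.0021,0.0019,0,0,0,0,0.01],[-0.0032,0.0027,0,0,0,0,0.01],[-0.0043,0.0036,0,0,0,0,0.01],[-0.0055,0.0043,0,0,0,0,0.01],[-0.0067,0.005,0,0,0,0,0.01],[-0.0079,0.0057,0,0,0,0,0.01],[-0.0092,0.0063,0,0,0,0,0.01],[-0.0104,0.0069,0,0,0,0,0.01],[-0.0117,0.0075,0,0,0,0,0.01]]'; python3 ang.py | tail -3
python3 -m jog '[[-0.0013,0.0005,0,0,0,0,0.01],[-0.0026,0.0009,0,0,0,0,0.01],[-0.004,0.0013,0,0,0,0,0.01],[-0.0054,0.0016,0,0,0,0,0.01],[-0.0067,0.0019,0,0,0,0,0.01],[-0.0081,0.0021,0,0,0,0,0.01],[-0.0095,0.0023,0,0,0,0,0.01],[-0.0109,0.0024,0,0,0,0,0.01],[-0.0123,0.0024,0,0,0,0,0.01],[-0.0137,0.0024,0,0,0,0,0.01]]'; python3 ang.py | tail -3
```

```text
time_s: 17.27
ee_pos: [505.3, -13.4, 103.1]
ee_rot: [-3.141, -0.0, -1.865]
contact_force: [4.7, -0.8, -3.7]
width: 17.3
grip_force: 30.3
ee [505.309 -13.204 103.065] f [ 5.975 -0.387 -3.684]
tcp ang -2.682089349662451 tang F on tool(ccw+) 1.3836684186378632
pin case 72.32832873544922 -19.749607239883495 109
time_s: 18.15
ee_pos: [506.6, -0.1, 103.0]
ee_rot: [-3.142, -0.001, -1.865]
contact_force: [4.6, -4.0, -2.6]
width: 16.7
grip_force: 30.4
ee [506.599   0.034 103.033] f [ 5.557 -2.34  -2.738]
tcp ang 3.222969086742605 tang F on tool(ccw+) 1.132523971707508
pin case 72.40999509712633 -19.829485232814044 115
```

```bash
python3 -m jog '[[-0.0007,0,0,0,0,0,0.01],[-0.0014,-0.0001,0,0,0,0,0.01],[-0.0021,-0.0002,0,0,0,0,0.01],[-0.0028,-0.0002,0,0,0,0,0.01],[-0.0035,-0.0003,0,0,0,0,0.01],[-0.0042,-0.0004,0,0,0,0,0.01],[-0.0049,-0.0005,0,0,0,0,0.01],[-0.0056,-0.0006,0,0,0,0,0.01],[-0.0063,-0.0008,0,0,0,0,0.01],[-0.0069,-0.0009,0,0,0,0,0.01]]'|head -2; python3 ang.py | tail -3
```

```text
time_s: 19.03
ee_pos: [509.0, 6.0, 103.0]
ee [509.056   6.131 103.016] f [ 4.731 -2.336 -0.946]
tcp ang 3.032758383418543 tang F on tool(ccw+) 0.3102291460473343
pin case 64.42791377876999 -19.947154648451985 119
```

```bash
python3 -m jog '[[-0.0007,-0.0002,0,0,0,0,0.01],[-0.0014,-0.0003,0,0,0,0,0.01],[-0.002,-0.0005,0,0,0,0,0.01],[-0.0027,-0.0008,0,0,0,0,0.01],[-0.0034,-0.001,0,0,0,0,0.01],[-0.004,-0.0012,0,0,0,0,0.01],[-0.0047,-0.0015,0,0,0,0,0.01],[-0.0053,-0.0017,0,0,0,0,0.01],[-0.006,-0.002,0,0,0,0,0.01],[-0.0066,-0.0023,0,0,0,0,0.01]]'|head -2; python3 ang.py | tail -3
```

```text
time_s: 19.92
ee_pos: [513.1, 12.2, 103.0]
ee [513.111  12.309 103.003] f [ 4.027 -3.407 -1.129]
tcp ang 2.815372982281203 tang F on tool(ccw+) 0.44757502765875
pin case 64.45704321576454 -19.908917431160837 127
```

The pin dropped (x 72.4 to 64.4). The dial still turns freely, so I'll feel for the stop in small steps.

```bash
python3 -m jog '[[-0.0004,-0.0002,0,0,0,0,0.01],[-0.0008,-0.0004,0,0,0,0,0.01],[-0.0012,-0.0006,0,0,0,0,0.01],[-0.0016,-0.0008,0,0,0,0,0.01],[-0.0019,-0.001,0,0,0,0,0.01],[-0.0019,-0.001,0,0,0,0,0.01],[-0.0019,-0.001,0,0,0,0,0.01],[-0.0019,-0.001,0,0,0,0,0.01],[-0.0019,-0.001,0,0,0,0,0.01],[-0.0019,-0.001,0,0,0,0,0.01]]'|head -2; python3 ang.py | tail -3
```

```text
time_s: 20.8
ee_pos: [514.4, 13.8, 103.0]
ee [514.422  13.874 102.968] f [ 3.135 -4.274  0.727]
tcp ang 2.754793923334507 tang F on tool(ccw+) 1.3632436769912886
pin case 64.45025973428771 -19.946076093777435 128
```

```bash
python3 -m jog '[[-0.0004,-0.0002,0,0,0,0,0.01],[-0.0008,-0.0005,0,0,0,0,0.01],[-0.0012,-0.0007,0,0,0,0,0.01],[-0.0016,-0.0009,0,0,0,0,0.01],[-0.0018,-0.0011,0,0,0,0,0.01],[-0.0018,-0.0011,0,0,0,0,0.01],[-0.0018,-0.0011,0,0,0,0,0.01],[-0.0018,-0.0011,0,0,0,0,0.01],[-0.0018,-0.0011,0,0,0,0,0.01],[-0.0018,-0.0011,0,0,0,0,0.01]]'|head -2; python3 ang.py | tail -3
```

```text
time_s: 21.68
ee_pos: [515.3, 14.8, 102.9]
ee [515.315  14.846 102.944] f [ 1.348 -6.047  1.078]
tcp ang 2.715517566367286 tang F on tool(ccw+) 3.6715179992730556
pin case 64.43457257734677 -20.031162391775016 129
```

```bash
python3 -m jog '[[-0.0004,-0.0002,0,0,0,0,0.01],[-0.0008,-0.0005,0,0,0,0,0.01],[-0.0012,-0.0007,0,0,0,0,0.01],[-0.0016,-0.0009,0,0,0,0,0.01],[-0.0017,-0.0012,0,0,0,0,0.01],[-0.0017,-0.0012,0,0,0,0,0.01],[-0.0017,-0.0012,0,0,0,0,0.01],[-0.0017,-0.0012,0,0,0,0,0.01],[-0.0017,-0.0012,0,0,0,0,0.01],[-0.0017,-0.0012,0,0,0,0,0.01]]'|head -2; python3 ang.py | tail -3
```

```text
time_s: 22.57
ee_pos: [516.2, 15.7, 102.9]
ee [516.215  15.752 102.905] f [ 0.216 -5.826  2.759]
tcp ang 2.677466889484858 tang F on tool(ccw+) 4.09441757850086
pin case 64.35543720087871 -20.078747827709034 130
```

```bash
python3 -m jog '[[-0.0004,-0.0002,0,0,0,0,0.01],[-0.0008,-0.0005,0,0,0,0,0.01],[-0.0012,-0.0007,0,0,0,0,0.01],[-0.0016,-0.001,0,0,0,0,0.01],[-0.0016,-0.0013,0,0,0,0,0.01],[-0.0016,-0.0013,0,0,0,0,0.01],[-0.0016,-0.0013,0,0,0,0,0.01],[-0.0016,-0.0013,0,0,0,0,0.01],[-0.0016,-0.0013,0,0,0,0,0.01],[-0.0016,-0.0013,0,0,0,0,0.01]]'|head -2; python3 ang.py
```

```text
time_s: 23.45
ee_pos: [517.1, 16.6, 102.9]
352 [517.077  17.306 121.   ] 33.968750626968166 2.626727954983129
355 [517.456  18.556 121.   ] 34.62691191927862 2.5938253500683235
358 [517.838  19.815 121.   ] 35.32618025739035 2.5619633755373936
ee [517.123  16.559 102.877] f [-1.525 -6.401  4.379]
tcp ang 2.6412239817635284 tang F on tool(ccw+) 5.583826436845825
pin case 64.42566872819621 -20.12655627123668 129
```

View pics/last.png

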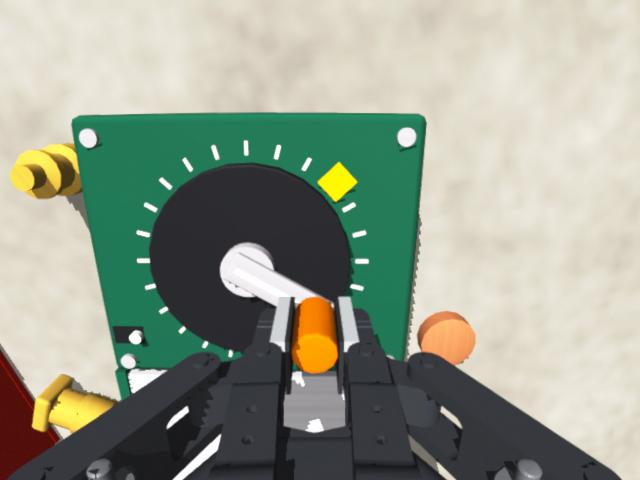

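The pin at (136,338) has moved across its slot, so the latch has dropped, and the handle force is climbing steadily. I'll take one more small step to confirm, then ease off and release.

```bash
python3 -m jog '[[-0.0004,-0.0003,0,0,0,0,0.01],[-0.0008,-0.0006,0,0,0,0,0.01],[-0.0012,-0.001,0,0,0,0,0.01],[-0.0015,-0.0013,0,0,0,0,0.01],[-0.0015,-0.0013,0,0,0,0,0.01],[-0.0015,-0.0013,0,0,0,0,0.01],[-0.0015,-0.0013,0,0,0,0,0.01],[-0.0015,-0.0013,0,0,0,0,0.01],[-0.0015,-0.0013,0,0,0,0,0.01],[-0.0015,-0.0013,0,0,0,0,0.01]]'|head -2; python3 ang.py|tail -3
```

```text
time_s: 24.33
ee_pos: [518.0, 17.3, 102.9]
ee [518.016  17.33  102.832] f [-3.619 -7.43   5.366]
tcp ang 2.6059174879312397 tang F on tool(ccw+) 7.695451127434344
pin case 64.42534690662292 -20.032564057554346 132
```

The force is 7.7 N and still rising against the spring, so the dial is at its stop. I'll back off, open the fingers and lift.

```bash
python3 -m jog '[[0.0006,0.0005,0,0,0,0,0.01],[0.0014,0.0011,0,0,0,0,0.01],[0.0022,0.0017,0,0,0,0,0.01],[0.003,0.0022,0,0,0,0,0.01],[0.0036,0.0026,0,0,0,0,0.015],[0.0036,0.0026,0,0,0,0,0.025],[0.0036,0.0026,0,0,0,0,0.035],[0.0036,0.0026,0,0,0,0,0.045],[0.0036,0.0026,0,0,0,0,0.045],[0.0036,0.0026,0,0,0,0,0.045]]'
python3 -m jog '[[0,0,-0.006,0,0,0,0.045],[0,0,-0.014,0,0,0,0.045],[0,0,-0.022,0,0,0,0.045],[0,0,-0.03,0,0,0,0.045],[0,0,-0.038,0,0,0,0.045],[0,0,-0.046,0,0,0,0.03],[0,0,-0.05,0,0,0,0.02],[0,0,-0.05,0,0,0,0.01],[0,0,-0.05,0,0,0,0],[0,0,-0.05,0,0,0,0]]'
python3 - <<'E'
from h import *
ax=np.array([540.6,-7.2]);y=-.291;e=np.array([-np.sin(y),np.cos(y)])
k=ax+e*142; print("knob",k); 
for off in (-28,): p=k+off*e; print(p,delta([*p,90],-1.862))
s=bot.snapshot("top")
for c,st in blobs(s,(0,0,0),(179,255,40),60,(235,190,300,240)): print(c,ray(s,[c],98)[0])
E
python3 ang.py|tail -1
```

```text
time_s: 25.22
ee_pos: [517.9, 16.9, 102.9]
ee_rot: [3.141, 0.0, -1.865]
contact_force: [-0.5, 0.8, -0.4]
width: 45.1
grip_force: 0.0
time_s: 26.05
ee_pos: [517.7, 16.5, 152.6]
ee_rot: [3.141, -0.0, -1.865]
contact_force: [-0.2, -0.4, -0.6]
width: 0.1
grip_force: 0.0
knob [581.341 128.83 ]
[573.308 102.007] (array([-0.098, -0.029,  0.063]), array([ 0.001, -0.   , -0.003]))
pin case 64.29999415444466 -20.173017930294215 77
```

```bash
python3 -m jog '[[-0.015,-0.004,0,0,0,0,0],[-0.035,-0.01,0,0,0,0,0],[-0.055,-0.016,0,0,0,0,0],[-0.075,-0.022,0,0,0,0,0],[-0.09,-0.027,0,0,0,0,0],[-0.097,-0.029,0.01,0,0,0,0],[-0.097,-0.029,0.025,0,0,0,0],[-0.097,-0.029,0.04,0,0,0,0],[-0.097,-0.029,0.055,0,0,0,0],[-0.097,-0.029,0.061,0,0,0,0]]' 30
python3 -m jog '[[-0.002,0,0,0,0,0,0],[-0.005,0,0,0,0,0,0],[-0.008,0,0,0,0,0,0],[-0.011,0,0,0,0,0,0],[-0.014,0,0,0,0,0,0],[-0.017,0,0,0,0,0,0],[-0.02,0,0,0,0,0,0],[-0.023,0,0,0,0,0,0],[-0.026,0,0,0,0,0,0],[-0.028,0,0,0,0,0,0]]'
python3 -c "
from h import *
s=bot.snapshot('scene'); cv2.imwrite('pics/s2.png',s['frame'][170:410,200:520])"
```

```text
time_s: 26.98
ee_pos: [572.1, 100.5, 88.7]
ee_rot: [3.137, -0.003, -1.865]
contact_force: [0.1, -0.1, 0.4]
width: -0.2
grip_force: 0.0
time_s: 27.82
ee_pos: [582.1, 128.1, 92.2]
ee_rot: [-3.141, 0.0, -1.865]
contact_force: [0.3, -2.2, 1.1]
width: -0.3
grip_force: 1.0
```

View pics/s2.png

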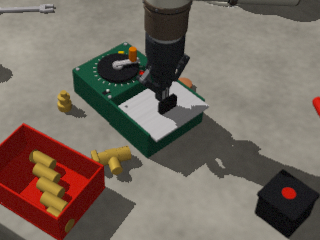

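The cover is sliding, pushed by the fingers on the knob at (167,102) in the crop, at about 2 N. I'll keep pushing.

```bash
python3 -m jog '[[-0.004,0,0,0,0,0,0],[-0.008,0,0,0,0,0,0],[-0.012,0,0,0,0,0,0],[-0.016,0,0,0,0,0,0],[-0.02,0,0,0,0,0,0],[-0.024,0,0,0,0,0,0],[-0.028,0,0,0,0,0,0],[-0.032,0,0,0,0,0,0],[-0.036,0,0,0,0,0,0],[-0.04,0,0,0,0,0,0]]'
python3 -m jog '[[-0.001,0,0,0,0,0,0],[-0.002,0,0,0,0,0,0],[-0.003,0,0,0,0,0,0],[-0.004,0,0,0,0,0,0],[-0.005,0,0,0,0,0,0],[-0.006,0,0,0,0,0,0],[-0.007,0,0,0,0,0,0],[-0.008,0,0,0,0,0,0],[-0.009,0,0,0,0,0,0],[-0.01,0,0,0,0,0,0]]'
```

```text
time_s: 28.7
ee_pos: [593.7, 166.5, 92.0]
ee_rot: [3.142, -0.0, -1.865]
contact_force: [-0.4, -2.3, 1.7]
width: 0.3
grip_force: 1.1
time_s: 29.53
ee_pos: [596.6, 175.7, 92.0]
ee_rot: [3.142, -0.0, -1.865]
contact_force: [0.3, -2.6, 0.7]
width: 0.3
grip_force: 1.0
```

```bash
python3 -m jog '[[-0.0006,0,0,0,0,0,0],[-0.0012,0,0,0,0,0,0],[-0.0018,0,0,0,0,0,0],[-0.0024,0,0,0,0,0,0],[-0.003,0,0,0,0,0,0],[-0.0036,0,0,0,0,0,0],[-0.0042,0,0,0,0,0,0],[-0.0048,0,0,0,0,0,0],[-0.005,0,0,0,0,0,0],[-0.005,0,0,0,0,0,0]]'|sed -n 2,4p
```

```text
ee_pos: [596.8, 176.8, 92.0]
ee_rot: [3.139, -0.007, -1.866]
contact_force: [0.2, -12.2, 4.3]
```

It's at the end stop (12 N). I'll back off, lift away and check.

```bash
python3 -m jog '[[0.003,0,0,0,0,0,0],[0.008,0,0,0,0,0,0],[0.014,0,0,0,0,0,0],[0.02,0,0,0,0,0,0],[0.02,0,-0.01,0,0,0,0],[0.02,0,-0.03,0,0,0,0],[0.02,0,-0.05,0,0,0,0],[0.02,0,-0.08,0,0,0,0],[0.02,0,-0.11,0,0,0,0],[0.02,0,-0.14,0,0,0,0]]'|sed -n 2,4p
python3 -m jog '[[0.02,0.01,0,0,0,0,0],[0.05,0.03,0,0,0,0,0],[0.08,0.05,0,0,0,0,0],[0.11,0.07,0,0,0,0,0],[0.14,0.09,0,0,0,0,0],[0.17,0.11,0,0,0,0,0],[0.2,0.12,0,0,0,0,0],[0.23,0.13,0,0,0,0,0],[0.25,0.13,0,0,0,0,0],[0.25,0.13,0,0,0,0,0]]'|sed -n 1,4p
python3 - <<'E'
from h import *
s=bot.snapshot("top"); ax=np.array([540.6,-7.2]);y=-.291;e=np.array([-np.sin(y),np.cos(y)])
for c,st in blobs(s,(0,0,0),(179,255,40),40,(220,170,310,245)):
    P=ray(s,[c],95)[0][:2]; print(c,st[4],"cover travel",(P-ax)@e-142)
t=s["frame"]; w=bot.snapshot("scene")["frame"]
cv2.imwrite("pics/f.png",np.hstack([cv2.resize(t[150:300,210:390],None,fx=2.2,fy=2.2),cv2.resize(w[150:400,200:480],(370,330))]))
E
```

```text
ee_pos: [592.1, 161.5, 234.3]
ee_rot: [-3.141, 0.001, -1.864]
contact_force: [1.4, -0.3, 0.8]
time_s: 32.03
ee_pos: [393.5, -42.2, 233.1]
ee_rot: [-3.14, 0.001, -1.867]
contact_force: [0.7, 1.2, -0.7]
[298.007 193.522] 138 cover travel -42.853348823302554
[241.826 205.388] 121 cover travel 66.93867185906959
```

View pics/f.png

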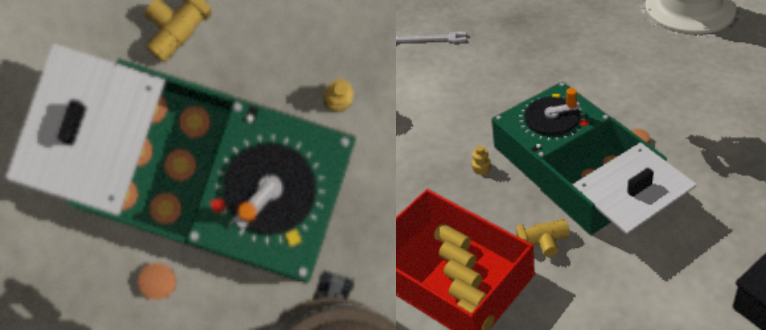

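The final picture shows the cover fully out over the case's end with the discs showing, and the arm clear. The bystanders next to the case (tee, nipple, discs) are where they were. I'm handing in.

```bash
python3 -c "
from plant import bot
print(bot.hand_in())"
```

```text
the job is handed in; nothing more can be done
None
```

The case is unlocked with its combination and the cover is pushed to its open stop (about 67 mm travel by camera, 70 mm nominal). The dial was not forced (7.7 N at its stop), the bystanders next to the case look undisturbed, and the job was handed in at about 32 s; no verdict was shown.

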